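# Hang the freshly painted roller to dry

### The job

The red roller has just been painted, so the robot must not touch it: take the wooden dowel from the drying rack, thread it through the red roller's bore, lift the roller off its stand on the dowel, and lay the dowel back across both forks of the rack with the roller hanging between the forks. Then let go. Leave the blue roller undisturbed on its stand.

Things in the scene. Friction and masses are not known exactly. Their poses are not given: they have to be found in the camera images.
- rod_mid (a point): Middle of the axis of the loose beech dowel, 19 mm diameter, 260 mm long, 40 g. Its y axis runs along the dowel (x and z turn as it rolls). It starts seated level in both forks of the rack, pushed 30 to 40 mm toward the rack's -y side: there the dowel stands out about 100 mm beyond the fork's middle, room to grip it; a grip 60 to 70 mm from that end leaves both the forks and the roller clear of the fingers.
- rack: Fixed wooden drying rack: foot board 90 x 160 x 14 mm with two upright Y forks, 12 mm thick, 120 mm apart, centred 60 mm either side of the middle along its y axis. Each fork is a 90-degree V opening upward, about 55 mm wide at the mouth, its arms end 103 mm above the worktop; the dowel seats with its axis 85 mm above the worktop, over the rack's middle line, along the rack's y axis. Origin: centre of the underside, on the worktop.
- red_roller: Red painted hollow wooden roller (a short thick tube), outer diameter 76, bore diameter 48 right through, 50 long, 50 g. Origin: centre of the bore; its y axis runs along the bore, which is level. It lies across two round rails of a small fixed plywood stand (80 x 64 mm, rails along the bore, their tops 28 mm above the worktop), bore centre 59 mm above the worktop. Wet paint: not to be touched by robot or gripper. It hangs with its bore centre 14.5 mm below the dowel's axis.
- blue_roller: Blue painted hollow wooden roller (a short thick tube), outer diameter 76, bore diameter 48 right through, 50 long, 50 g. Origin: centre of the bore; its y axis runs along the bore, which is level. It lies on an identical stand and is to stay there.

How it is judged:
By the outcome, as a careful person would: the job done as asked, in the order asked, and still so for the second after the job is handed in, with the robot touching nothing.
It also fails if it takes over 58 s, if anything falls off the work surface, if the arm or the gripper's body presses on something with over 40 N, if the wrist force passes 120 N, or if a joint passes its speed limit or range.

### The arm

A 6-joint arm with a two-finger parallel gripper is mounted at the origin on a cart in front of the work surface, level with it; the furniture and walls round the work are solid. World frame = base frame: x ahead of the robot, y to its left, z up, the work surface at z = 0. Lengths are in mm, angles in degrees, forces in N, time in s.
With the tool pointing down it reaches from about 325 to 875 mm from the base axis. Payload 4.4 kg.
Tool frame: the origin (TCP) lies on the centre line of the jaws, within the pads' length; the fingertips stand 19 mm ahead of it and the grasp point (between the pads) is the TCP; z points along the fingers, y is the line along which they close (so a half turn about z gives the same grasp; the last joint's range is limited). The gripper opens to 85 mm and grips with 20 to 120 N. Pads are 22 mm wide; open, the fingers measure 114 mm over their backs; the gripper's body (76 mm by 85 mm) begins 54 mm behind the grasp point. The pads swing forward as they close: fully open they stand 13 mm farther back than shut.
Start: joints at [67.351, 11.837, 88.321, -0, 79.842, -8.623], TCP at [139.368, 557.857, 250.282] pointing down, gripper open.
Joint ranges: [-156.59, 156.59], [-49.26, 127.26], [12.9, 141.05], [-63.56, 243.56], [4.71, 150.69], [-161.64, 161.64]. Speed limits (degrees/s): [159.86, 159.86, 180, 180, 180, 180].

### API

Orientations are given as a 3x3 rotation matrix whose columns are the frame's x, y, z axes.
In Python, from cell import sensors, optics, arm gives the robot as it stands. The module is installed in compiled form; this text tells all that it offers.
- The arm moves only by the tool jog_arm, never from a script. Its argument "plan" is a list of rows, each an object of numbers: "dx", "dy", "dz": the shift along the tool's x, y, z in cm; "twist": the turn about the tool's z in degrees. A call has 1 to 12 rows; each row is the pose to reach, as a shift and turn from the pose commanded when the call began, along the tool's axes at that moment; what a row does not reach only later rows make up. A row lasts 1/10 s, in which the tool goes at most 50 mm and 8.59 degrees, less where a joint would pass 70% of its speed; a pose out of reach is approached as far as the arm can. A call with a gripper value outside its range is refused whole. "claw" is the finger opening in cm, from 0 to 8.54, set as the call begins (left out, the last holds). The fingers move at their own pace and stop on an object; "squeeze" is the grip in N (left out, the last holds). Time passes only in rows, so rows that repeat a pose let the fingers close. It gives the time, the measured TCP pose, the force, the opening and the grip force at its end, in the units of the state.
- sensors.get_obs(): the state, without advancing time (a new reading comes with each control period).
- optics.snapshot(name): name is "side" or "top" or "wrist"; returns a dict with "color" (420x560x3 uint8, red, green, blue), "intrinsics" (3x3 intrinsics, pixels), "D" ([k1, k2, p1, p2, k3] as OpenCV has them; the pictures are not rectified), "T" (4x4, takes a point from camera to world coordinates); the wrist camera has in their place "tool_from_camera" (4x4, takes a point from camera to tool coordinates, whose origin is the TCP and whose axes are the flange's). Camera axes: x right, y down, z forward; pixel columns grow to the right and rows downward; lengths in mm; the calibration is good to about 2 mm. A picture is of the moment at which its call begins: read the wrist's pose just before it. There is no depth.
- arm.job_done(): hands the job in; it is judged then, once.
The state is a dict: "t": time; "joints": joint angles; "dq": joint speeds; "joint_efforts": joint torques, N m; "tool_pos": TCP position; "orientation": TCP orientation; "ft_force": force on the tool from outside, world axes, zero at the start; "wrist_torque": the same for the moment, N m; "opening": opening from 0.0 (shut) to 1.0 (fully open); "gripper_force": force on a finger pad.
Only numpy, scipy, OpenCV 4.12 (cv2) and the standard library are available. Lean on these libraries where they do the work, as an engineer would, in place of code of your own. Each camera call takes 0.05 s, during which the arm holds its last target. There are 200 camera calls.

## Working session

There is one attempt and no reset: what is moved stays moved. The work goes in short steps, Python scripts to look and compute and a tool call to move; the robot and the scene stay as the last step left them, time stands still between calls to the robot, and variables do not carry over. Pictures are saved under pics/ and viewed, at most 13 in all, crops included, and the job is handed in when it is done.

Besides the shell and the picture viewer there is one more tool, called after "Emit:" as a command line: name --argument value ..., lists and objects as JSON in quotes. jog_arm: Moves the arm, as the interface text tells. Its arguments: {"type":"object","properties":{"plan":{"type":"array","items":{"type":"object","properties":{"dx":{"type":"number"},"dy":{"type":"number"},"dz":{"type":"number"},"twist":{"type":"number"}}}},"claw":{"type":"number"},"squeeze":{"type":"number"}},"required":["plan"]}

```bash
mkdir -p pics; cat > h.py <<'E'
import numpy as np, cv2, pickle
from cell import sensors, optics, arm
def snap(n):
    o=sensors.get_obs(); s=optics.snapshot(n)
    if n=="wrist":
        T=np.eye(4); T[:3,:3]=np.array(o["orientation"]); T[:3,3]=o["tool_pos"]
        s["T"]=T@np.array(s["tool_from_camera"])
    s={k:np.array(v) for k,v in s.items()}
    return s
def save(s,f): cv2.imwrite(f,s["color"][...,::-1])
def ray(s,uv):
    p=cv2.undistortPoints(np.array(uv,float).reshape(-1,1,2),s["intrinsics"],s["D"]).reshape(-1,2)
    d=np.c_[p,np.ones(len(p))]@s["T"][:3,:3].T
    return s["T"][:3,3],d
def onz(s,uv,z):
    c,d=ray(s,uv); return c+d*((z-c[2])/d[:,2])[:,None]
def proj(s,P):
    R=s["T"][:3,:3].T; t=-R@s["T"][:3,3]
    return cv2.projectPoints(np.array(P,float).reshape(-1,1,3),cv2.Rodrigues(R)[0],t,s["intrinsics"],s["D"])[0].reshape(-1,2)
def tri(rs):
    A=np.zeros((3,3));b=np.zeros(3)
    for c,d in rs:
        d=d/np.linalg.norm(d);M=np.eye(3)-np.outer(d,d);A+=M;b+=M@c
    return np.linalg.solve(A,b)
E
python3 - <<'E'
from h import *
S={}
for n in ["top","side","wrist"]:
    S[n]=snap(n); save(S[n],f"pics/{n}0.png"); print(n,S[n]["T"].round(2).tolist())
pickle.dump(S,open("s0.pkl","wb"))
o=sensors.get_obs(); print(o["t"],o["orientation"],o["opening"])
i=np.vstack([np.hstack([S["top"]["color"],S["side"]["color"]])]); print(i.shape)
cv2.imwrite("pics/both.png",cv2.resize(i[...,::-1],(800,300)))
E
```

```text
top [[-0.02, -0.99, 0.15, 409.4], [-1.0, 0.01, -0.02, -6.83], [0.02, -0.15, -0.99, 996.06], [0.0, 0.0, 0.0, 1.0]]
side [[-0.99, -0.05, 0.14, 430.63], [-0.15, 0.48, -0.86, 808.41], [-0.02, -0.87, -0.48, 539.86], [0.0, 0.0, 0.0, 1.0]]
wrist [[0.24, 0.93, 0.27, 69.31], [0.97, -0.23, -0.07, 574.31], [-0.0, 0.28, -0.96, 372.46], [0.0, 0.0, 0.0, 1.0]]
0.15 [[-9.70188244e-01  2.42351501e-01 -7.21450130e-04]
 [ 2.42352413e-01  9.70186737e-01 -1.73303961e-03]
 [ 2.79936598e-04 -1.85621983e-03 -9.99998238e-01]] 0.9975943650762856
(420, 1120, 3)
```

View pics/top0.png

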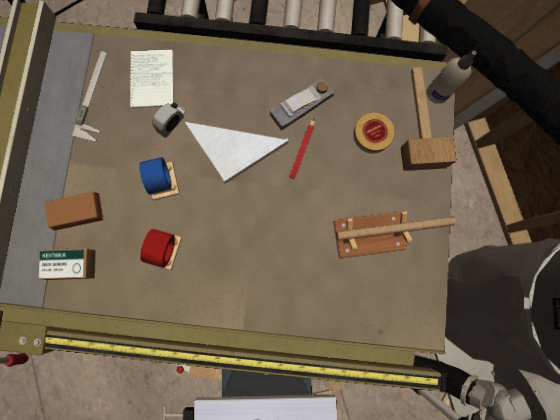

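View pics/side0.png

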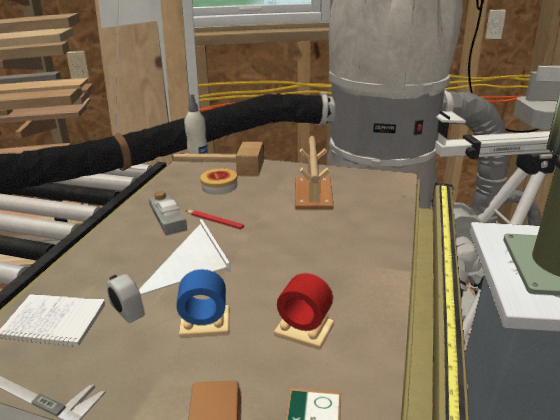

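The top view shows the rack with the dowel from about (337,237) to (455,221), its free end toward -y. The red roller is near (157,248) and the blue one near (157,177), both bores roughly along y. In the side view the red roller is at (305,302) and the blue at (202,297). I'll measure coarsely first.

```bash
python3 - <<'E'
from h import *
S=pickle.load(open("s0.pkl","rb")); s=S["top"]
hsv=cv2.cvtColor(s["color"],cv2.COLOR_RGB2HSV)
for x,y in [(400,232),(440,223),(360,246),(395,245),(430,240),(345,225),(157,245)]: print((x,y),hsv[y,x])
print("dowel",onz(s,[(338,237),(455,222)],90).round(1).tolist())
print("foot corners rough",onz(s,[(335,217),(403,212),(410,249),(337,257)],14).round(0).tolist())
h,sa,v=cv2.split(hsv)
m=(((h<5)|(h>174))&(sa>180)&(v>60)).astype(np.uint8)
m=cv2.morphologyEx(m,cv2.MORPH_OPEN,np.ones((3,3)))
n,l,st,c=cv2.connectedComponentsWithStats(m)
for i in range(1,n):
    if st[i,4]>150:
        r=cv2.minAreaRect(np.argwhere(l==i)[:,::-1].astype(np.float32)); print(st[i],c[i],r)
        print(onz(s,cv2.boxPoints(r),70).round(0).tolist(), onz(s,[c[i]],75).round(0))
E
```

```text
(400, 232) [ 16 123  62]
(440, 223) [ 16 102 165]
(360, 246) [ 12 151 149]
(395, 245) [ 12 150 146]
(430, 240) [ 16  75 126]
(345, 225) [  9  83 148]
(157, 245) [  1 210 142]
dowel [[500.7, -163.5, 90.0], [529.3, -422.2, 90.0]]
foot corners rough [[556.0, -171.0, 14.0], [565.0, -334.0, 14.0], [477.0, -345.0, 14.0], [462.0, -172.0, 14.0]]
[141 230  32  36 867] [156.38062284 247.47635525] ((156.90000915527344, 247.30001831054688), (29.72541046142578, 33.520145416259766), 18.434946060180664)
[[463.0, 271.0, 70.0], [532.0, 249.0, 70.0], [510.0, 187.0, 70.0], [441.0, 209.0, 70.0]] [[486. 229.  75.]]
```

```bash
python3 - <<'E'
from h import *
S=pickle.load(open("s0.pkl","rb"));
a=S["top"]["color"][195:275,320:470]; b=S["side"]["color"][260:355,255:355]
a=cv2.resize(a,None,fx=5,fy=5,interpolation=cv2.INTER_CUBIC);b=S["top"]["color"][220:280,130:200]
b=cv2.resize(b,None,fx=3,fy=3,interpolation=cv2.INTER_CUBIC)
im=np.zeros((600,750,3),np.uint8); im[:400]=a; im[410:410+180,:210]=b
c=cv2.resize(S["side"]["color"][265:350,260:350],(200,189)); im[405:594,300:500]=c
cv2.imwrite("pics/crop.png",im[...,::-1])
E
```

```text
(no output)
```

View pics/crop.png

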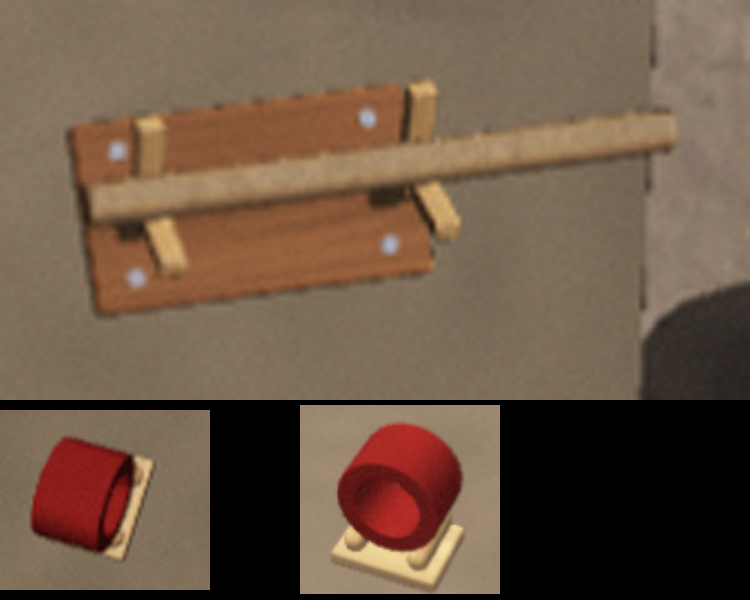

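The crop puts the dowel ends at about (338.5,235.6) and (455.4,220.8), and the roller axis is turned about 16° from y. I'll go above the roller for a close look on the way to the rack.

```bash
cat >> h.py <<'E'
def goto(P,yaw_y=None):
    "jog numbers (cm, deg) to TCP P with tool y at world angle yaw_y"
    o=sensors.get_obs(); R=np.array(o["orientation"]); d=R.T@(np.array(P,float)-o["tool_pos"])/10
    a=np.degrees(np.arctan2(R[1,1],R[0,1])); tw=0 if yaw_y is None else -(yaw_y-a)
    print("dx %.2f dy %.2f dz %.2f twist %.2f"%(*d,(tw+180)%360-180),"at",np.round(o["tool_pos"],1),"yaw %.2f"%a,"t %.2f"%o["t"])
E
python3 -c "
from h import *
goto([465,150,250],-17)"
```

```text
dx -41.48 dy -31.62 dz -0.02 twist 92.97 at [139.2 557.3 249.3] yaw 75.97 t 0.15
```

Emit:
jog_arm --plan '[{"dx": -3, "dy": -2.3, "twist": 7}, {"dx": -7, "dy": -5.2, "twist": 15}, {"dx": -11, "dy": -8.3, "twist": 23.5}, {"dx": -15, "dy": -11.4, "twist": 32}, {"dx": -19, "dy": -14.5, "twist": 40.5}, {"dx": -23, "dy": -17.5, "twist": 49}, {"dx": -27, "dy": -20.5, "twist": 57.5}, {"dx": -31, "dy": -23.6, "twist": 66}, {"dx": -35, "dy": -26.6, "twist": 74.5}, {"dx": -38.5, "dy": -29.4, "twist": 83}, {"dx": -40.7, "dy": -31, "twist": 90}, {"dx": -41.5, "dy": -31.6, "twist": 93}]'

```text
invalid input at $.plan[0]: expected keys dx, dy, dz, twist
```

Emit:
jog_arm --plan '[{"dx": 0}, {"dx": 0}]'

```text
invalid input at $.plan[0]: expected keys dx, dy, dz, twist
```

```bash
python3 - <<'E'
from h import *
s=snap("wrist"); save(s,"pics/w1.png"); pickle.dump(s,open("w1.pkl","wb"))
goto([465,150,250],-17); print(s["T"].round(2).tolist(), s["intrinsics"].tolist())
E
```

```text
dx -41.48 dy -31.63 dz -0.01 twist 92.98 at [139.2 557.4 249.5] yaw 75.98 t 0.20
[[0.24, 0.93, 0.27, 69.34], [0.97, -0.23, -0.07, 574.37], [-0.0, 0.28, -0.96, 372.59], [0.0, 0.0, 0.0, 1.0]] [[308.220574169084, 0.0, 281.1225098285246], [0.0, 308.220574169084, 207.1628054255467], [0.0, 0.0, 1.0]]
```

View pics/w1.png

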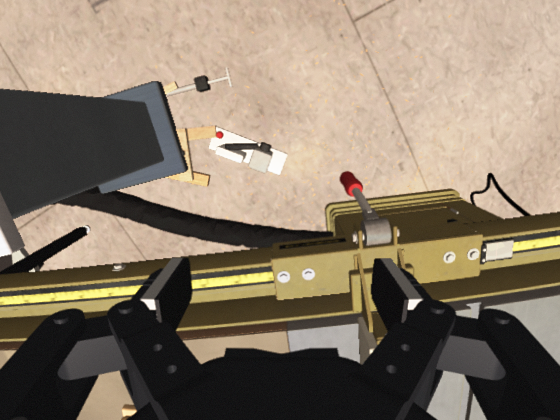

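The picture is from the start pose, because the move was refused: every row needs all four keys. It shows the fingers at the bottom, with the tips near (165,285) and (395,285), so the camera looks ahead along tool x.

Emit:
jog_arm --plan '[{"dx": -3, "dy": -2.3, "dz": 0, "twist": 7}, {"dx": -7, "dy": -5.2, "dz": 0, "twist": 15}, {"dx": -11, "dy": -8.3, "dz": 0, "twist": 23.5}, {"dx": -15, "dy": -11.4, "dz": 0, "twist": 32}, {"dx": -19, "dy": -14.5, "dz": 0, "twist": 40.5}, {"dx": -23, "dy": -17.5, "dz": 0, "twist": 49}, {"dx": -27, "dy": -20.5, "dz": 0, "twist": 57.5}, {"dx": -31, "dy": -23.6, "dz": 0, "twist": 66}, {"dx": -35, "dy": -26.6, "dz": 0, "twist": 74.5}, {"dx": -38.5, "dy": -29.4, "dz": 0, "twist": 83}, {"dx": -40.7, "dy": -31, "dz": 0, "twist": 90}, {"dx": -41.5, "dy": -31.6, "dz": 0, "twist": 93}]'

```text
t: 1.4
tool_pos: [467.1, 148.1, 250.2]
orientation: [[0.3, 0.954, 0.0], [0.954, -0.3, -0.001], [-0.0, 0.001, -1.0]]
ft_force: [-0.7, 0.6, 0.1]
opening: 0.999
gripper_force: 0.0
```

Emit:
jog_arm --plan '[{"dx": 0, "dy": 0, "dz": 0, "twist": 0}, {"dx": 0, "dy": 0, "dz": 0, "twist": 0}]'

```text
t: 1.6
tool_pos: [465.0, 150.8, 250.0]
orientation: [[0.292, 0.956, -0.001], [0.956, -0.292, 0.0], [-0.0, -0.001, -1.0]]
ft_force: [0.2, 0.8, -0.3]
opening: 0.999
gripper_force: 0.0
```

```bash
python3 - <<'E'
from h import *
s=snap("wrist"); save(s,"pics/w2.png"); pickle.dump(s,open("w2.pkl","wb"))
goto([465,150,250],-17); print(s["T"].round(2).tolist())
E
```

```text
dx -0.11 dy 0.05 dz 0.00 twist 0.06 at [464.8 151.2 250. ] yaw -16.94 t 1.65
[[0.96, -0.28, -0.08, 484.92], [-0.29, -0.92, -0.27, 218.36], [-0.0, 0.28, -0.96, 373.23], [0.0, 0.0, 0.0, 1.0]]
```

View pics/w2.png

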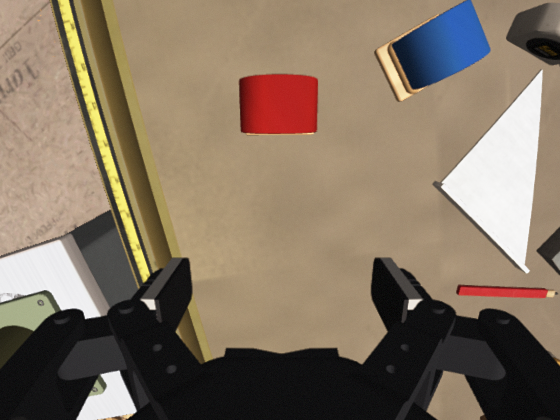

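The red roller fills columns 240–318 and rows 73–134, seen almost end-on along the tool. Next is its axis and centre.

```bash
cat >> h.py <<'E'
def roller(s):
    hsv=cv2.cvtColor(s["color"],cv2.COLOR_RGB2HSV); h,sa,v=cv2.split(hsv)
    m=(((h<6)|(h>172))&(sa>150)&(v>40)).astype(np.uint8)
    m=cv2.morphologyEx(m,cv2.MORPH_OPEN,np.ones((3,3)))
    n,l,st,c=cv2.connectedComponentsWithStats(m); i=1+np.argmax(st[1:,4]); m=l==i
    x,y,w,hh,_=st[i]; print("bbox",st[i])
    rows=np.arange(y+6,y+hh-6)
    L=np.array([np.flatnonzero(m[r])[[0,-1]] for r in rows])+[-.5,.5]
    cL,dL=ray(s,np.c_[L[:,0],rows]); cR,dR=ray(s,np.c_[L[:,1],rows])
    n_=lambda d:d/np.linalg.norm(d,axis=1)[:,None]
    d=n_(n_(dL)+n_(dR)); P=cL+d*((59-cL[2])/d[:,2])[:,None]
    vx,vy,x0,y0=cv2.fitLine(P[:,:2].astype(np.float32),cv2.DIST_L2,0,.01,.01).ravel()
    if vy<0: vx,vy=-vx,-vy
    mc=int(L.mean()); col=np.flatnonzero(m[:,mc])
    E=onz(s,[(mc,col[0]-.5),(mc,col[-1]+.5)],97)
    print("axis",(vx,vy),"ang from y %.2f"%np.degrees(np.arctan2(-vx,vy)),"pt",(x0,y0))
    t=(E[:,:2]-[x0,y0])@[vx,vy]; print("rim t",t,"len",t[0]-t[1]); c=np.array([x0,y0])+[vx*t.mean(),vy*t.mean()]
    print("centre",c); return c,np.array([vx,vy])
E
python3 - <<'E'
from h import *
roller(pickle.load(open("w2.pkl","rb")))
E
python3 -c "
from h import *
goto([516,-300,250],6.3)"
```

```text
bbox [ 240   74   78   60 4430]
axis (np.float32(0.29562294), np.float32(0.9553047)) ang from y -17.19 pt (np.float32(485.90927), np.float32(232.18268))
rim t [ 22.69832556 -26.90524427] len 49.60356983504578
centre [485.28744039 230.17323365]
dx -41.67 dy 18.04 dz -0.01 twist -23.24 at [464.8 151.2 250. ] yaw -16.94 t 1.65
```

Centre is (485,230), axis -17.2° from y, and the length checks out at 49.6 mm. On to above the grip point on the dowel.

```bash
python3 -c "
from h import *
goto([522,-357,250],6.3)"
```

```text
dx -46.95 dy 20.28 dz -0.02 twist -23.24 at [464.8 151.2 250. ] yaw -16.94 t 1.65
```

Emit:
jog_arm --plan '[{"dx": -3, "dy": 1.3, "dz": 0, "twist": -1.5}, {"dx": -7.2, "dy": 3.1, "dz": 0, "twist": -3.5}, {"dx": -11.4, "dy": 4.9, "dz": 0, "twist": -5.6}, {"dx": -15.6, "dy": 6.7, "dz": 0, "twist": -7.7}, {"dx": -19.8, "dy": 8.5, "dz": 0, "twist": -9.8}, {"dx": -24, "dy": 10.4, "dz": 0, "twist": -11.9}, {"dx": -28.2, "dy": 12.2, "dz": 0, "twist": -14}, {"dx": -32.4, "dy": 14, "dz": 0, "twist": -16}, {"dx": -36.6, "dy": 15.8, "dz": 0, "twist": -18.1}, {"dx": -40.8, "dy": 17.6, "dz": 0, "twist": -20.2}, {"dx": -45, "dy": 19.4, "dz": 0, "twist": -22.2}, {"dx": -47, "dy": 20.3, "dz": 0, "twist": -23.2}]'

```text
t: 2.85
tool_pos: [522.1, -360.5, 250.1]
orientation: [[-0.108, 0.994, 0.0], [0.994, 0.108, -0.001], [-0.001, -0.0, -1.0]]
ft_force: [-0.1, 0.9, -1.3]
opening: 1.006
gripper_force: 0.0
```

Emit:
jog_arm --plan '[{"dx": 0, "dy": 0, "dz": 0, "twist": 0}, {"dx": 0, "dy": 0, "dz": 0, "twist": 0}, {"dx": 0, "dy": 0, "dz": 0, "twist": 0}]'

```text
t: 3.15
tool_pos: [522.2, -356.1, 250.2]
orientation: [[-0.11, 0.994, -0.0], [0.994, 0.11, 0.001], [0.001, -0.0, -1.0]]
ft_force: [-0.5, 0.2, 0.4]
opening: 1.003
gripper_force: 0.0
```

```bash
python3 - <<'E'
from h import *
s=snap("wrist"); save(s,"pics/w3.png"); pickle.dump(s,open("w3.pkl","wb"))
goto([522,-357,250],6.3)
E
```

```text
dx -0.09 dy -0.03 dz 0.03 twist 0.01 at [ 522.2 -356.1  250.3] yaw 6.31 t 3.20
```

View pics/w3.png

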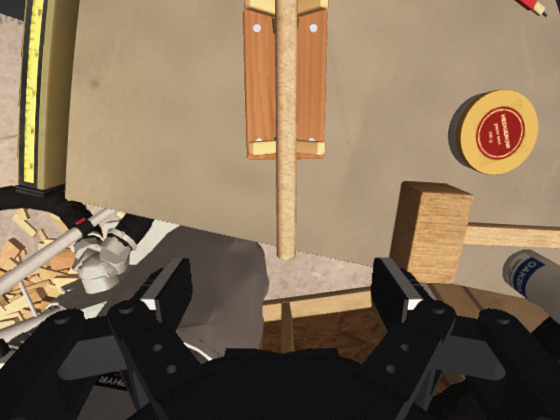

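The dowel runs from (287,260) up to the top edge near (288,0). The near fork is at rows 143–155, and a mallet head sits to the right at columns 395–470.

```bash
python3 - <<'E'
from h import *
s=pickle.load(open("w3.pkl","rb")); g=cv2.GaussianBlur(cv2.cvtColor(s["color"],cv2.COLOR_RGB2LAB),(3,3),0).astype(float)
P=[];W=[]
for r in list(range(170,225,3)):
    d=np.abs(np.diff(g[r,265:310],axis=0)).sum(1)
    l=265+np.argmax(d[:22])+.5; R=265+22+np.argmax(d[22:])+.5
    c,dl=ray(s,[(l,r),(R,r)]); dl/=np.linalg.norm(dl,axis=1)[:,None]; b=dl.sum(0)
    P.append(c+b*(85-c[2])/b[2]); e=onz(s,[(l,r),(R,r)],85); W.append(np.linalg.norm(e[0]-e[1]))
P=np.array(P); print("widths",np.round(W,1))
vx,vy,x0,y0=cv2.fitLine(P[:,:2].astype(np.float32),cv2.DIST_HUBER,0,.01,.01).ravel()
if vy<0: vx,vy=-vx,-vy
print("dir",vx,vy,np.degrees(np.arctan2(-vx,vy)),"pt",x0,y0, "scatter",np.std((P[:,:2]-[x0,y0])@[-vy,vx]))
e=onz(s,[(287,259.5)],94)[0]; t=(e[:2]-[x0,y0])@[vx,vy]; E=np.array([x0,y0])+t*np.array([vx,vy]); print("end",e,E)
for d in (65,130,): print(d,E+d*np.array([vx,vy]))
print("near fork faces z~103", onz(s,[(262,155),(312,155),(262,143),(312,143)],103).round(0).tolist())
print("far-end foot", onz(s,[(248,158),(325,157)],14).round(0).tolist())
print("mallet", onz(s,[(395,270),(400,182),(470,190)],60).round(0).tolist())
top=pickle.load(open("s0.pkl","rb"))["top"]
print("top ends",onz(top,[(338.3,235.8),(455.4,220.8)],90).round(1).tolist())
E
```

```text
widths [17.9 16.1 16.1 18.1 18.1 16.2 18.2 15.4 15.4 15.4 15.5 15.5 15.6 18.6
 14.7 15.7 15.8 15.8 15.8]
dir -0.13186462 0.99126774 7.5773544 pt 526.931 -366.03574 scatter 0.5081241048617562
end [ 533.70825295 -419.95499154   94.        ] [ 534.09683003 -419.90330127]
65 [ 525.52562966 -355.47089771]
130 [ 516.95442929 -291.03849414]
near fork faces z~103 [[500.0, -319.0, 103.0], [543.0, -314.0, 103.0], [499.0, -308.0, 103.0], [542.0, -304.0, 103.0]]
far-end foot [[480.0, -335.0, 14.0], [569.0, -324.0, 14.0]]
mallet [[660.0, -437.0, 60.0], [644.0, -336.0, 60.0], [722.0, -335.0, 60.0]]
top ends [[503.3, -164.2, 90.0], [532.0, -423.3, 90.0]]
```

```bash
python3 - <<'E'
from h import *
s=pickle.load(open("w3.pkl","rb")); g=cv2.GaussianBlur(cv2.cvtColor(s["color"],cv2.COLOR_RGB2HSV),(1,5),0)[...,1].astype(float)
P=[];W=[]
for r in range(20,135,3):
    row=g[r,250:322]; dow=np.median(row[33:42]); l_=np.median(row[5:18]); r_=np.median(row[58:68])
    c_=37
    a=c_
    while row[a]<(dow+l_)/2: a-=1
    b=c_
    while row[b]<(dow+r_)/2: b+=1
    l=250+a+.5; R=250+b-.5
    c,dl=ray(s,[(l,r),(R,r)]); dl/=np.linalg.norm(dl,axis=1)[:,None]; bb=dl.sum(0)
    P.append(c+bb*(85-c[2])/bb[2]); e=onz(s,[(l,r),(R,r)],86); W.append(np.linalg.norm(e[0]-e[1]))
P=np.array(P); print("widths",np.round(W,1))
vx,vy,x0,y0=cv2.fitLine(P[:,:2].astype(np.float32),cv2.DIST_HUBER,0,.01,.01).ravel()
if vy<0: vx,vy=-vx,-vy
print("dir",vx,vy,np.degrees(np.arctan2(-vx,vy)),"pt",x0,y0, np.std((P[:,:2]-[x0,y0])@[-vy,vx]))
print("at y=-355: x=",x0+vx/vy*(-355-y0))
E
```

```text
widths [18.6 16.1  5.1  5.1 13.6 15.4 17.9 18.  15.4 17.2 18.1 17.2 15.5 16.4
 15.6 14.8 16.5 15.7 15.7 16.6 17.5 14.9 17.6 15.9 16.8 17.7 16.9 16.9
 14.3 17.  17.  17.1 17.1 17.1 14.5 16.3 17.3 17.3 16.4]
dir -0.11685466 0.99314904 6.71061 pt 513.8744 -251.68965 0.7007478632942942
at y=-355: x= 526.02997
```

```bash
python3 -c "
from h import *
goto([525.3,-355.5,85],6.7)"
```

```text
dx 0.01 dy 0.32 dz 16.53 twist -0.39 at [ 522.2 -356.1  250.3] yaw 6.31 t 3.20
```

Emit:
jog_arm --plan '[{"dx": 0, "dy": 0.3, "dz": 3, "twist": -0.4}, {"dx": 0, "dy": 0.3, "dz": 7, "twist": -0.4}, {"dx": 0, "dy": 0.3, "dz": 10.5, "twist": -0.4}, {"dx": 0, "dy": 0.3, "dz": 13, "twist": -0.4}, {"dx": 0, "dy": 0.3, "dz": 15, "twist": -0.4}, {"dx": 0, "dy": 0.3, "dz": 16, "twist": -0.4}, {"dx": 0, "dy": 0.3, "dz": 16.5, "twist": -0.4}, {"dx": 0, "dy": 0.3, "dz": 16.5, "twist": -0.4}, {"dx": 0, "dy": 0.3, "dz": 16.5, "twist": -0.4}]'

```text
t: 4.1
tool_pos: [525.7, -358.3, 86.8]
orientation: [[-0.115, 0.993, 0.002], [0.993, 0.115, -0.002], [-0.002, 0.002, -1.0]]
ft_force: [1.7, -0.3, 0.8]
opening: 1.002
gripper_force: 0.0
```

Emit:
jog_arm --plan '[{"dx": 0, "dy": 0, "dz": 0, "twist": 0}, {"dx": 0, "dy": 0, "dz": 0, "twist": 0}, {"dx": 0, "dy": 0, "dz": 0, "twist": 0}, {"dx": 0, "dy": 0, "dz": 0, "twist": 0}, {"dx": 0, "dy": 0, "dz": 0, "twist": 0}, {"dx": 0, "dy": 0, "dz": 0, "twist": 0}, {"dx": 0, "dy": 0, "dz": 0, "twist": 0}, {"dx": 0, "dy": 0, "dz": 0, "twist": 0}]' --claw 1.2 --squeeze 80

```text
t: 4.9
tool_pos: [525.4, -357.9, 85.7]
orientation: [[-0.114, 0.993, 0.001], [0.993, 0.114, -0.0], [-0.001, 0.001, -1.0]]
ft_force: [1.8, -0.1, 2.3]
opening: 0.198
gripper_force: 77.8
```

The dowel is gripped. I'll lift it straight out and check it.

Emit:
jog_arm --plan '[{"dx": 0, "dy": 0, "dz": -1, "twist": 0}, {"dx": 0, "dy": 0, "dz": -3, "twist": 0}, {"dx": 0, "dy": 0, "dz": -5.5, "twist": 0}, {"dx": 0, "dy": 0, "dz": -7.5, "twist": 0}, {"dx": 0, "dy": 0, "dz": -8, "twist": 0}, {"dx": 0, "dy": 0, "dz": -8, "twist": 0}]'

```text
t: 5.5
tool_pos: [525.0, -358.3, 166.3]
orientation: [[-0.114, 0.993, 0.001], [0.993, 0.114, -0.001], [-0.002, 0.001, -1.0]]
ft_force: [0.2, -0.2, -0.4]
opening: 0.198
gripper_force: 77.8
```

```bash
python3 -c "
from h import *
goto([409.3,-15.3,165],-17.2)"
```

```text
dx 35.40 dy -7.57 dz 0.07 twist 23.77 at [ 525.  -358.3  166.3] yaw 6.57 t 5.50
```

Emit:
jog_arm --plan '[{"dx": 1.5, "dy": -0.3, "dz": 0, "twist": 1}, {"dx": 4.5, "dy": -1, "dz": 0, "twist": 3}, {"dx": 8, "dy": -1.7, "dz": 0, "twist": 5.4}, {"dx": 11.5, "dy": -2.5, "dz": 0, "twist": 7.7}, {"dx": 15, "dy": -3.2, "dz": 0, "twist": 10}, {"dx": 18.5, "dy": -4, "dz": 0, "twist": 12.4}, {"dx": 22, "dy": -4.7, "dz": 0, "twist": 14.8}, {"dx": 25.5, "dy": -5.5, "dz": 0, "twist": 17.1}, {"dx": 29, "dy": -6.2, "dz": 0, "twist": 19.5}, {"dx": 32, "dy": -6.8, "dz": 0, "twist": 21.5}, {"dx": 34.5, "dy": -7.4, "dz": 0, "twist": 23.2}, {"dx": 35.4, "dy": -7.6, "dz": 0, "twist": 23.8}]'

```text
t: 6.7
tool_pos: [406.3, -12.8, 163.5]
orientation: [[0.294, 0.956, -0.004], [0.956, -0.294, 0.001], [-0.0, -0.005, -1.0]]
ft_force: [-0.3, 0.4, -0.1]
opening: 0.196
gripper_force: 77.9
```

Emit:
jog_arm --plan '[{"dx": 0, "dy": 0, "dz": 0, "twist": 0}, {"dx": 0, "dy": 0, "dz": 3, "twist": 0}, {"dx": 0, "dy": 0, "dz": 6, "twist": 0}, {"dx": 0, "dy": 0, "dz": 8.5, "twist": 0}, {"dx": 0, "dy": 0, "dz": 10, "twist": 0}, {"dx": 0, "dy": 0, "dz": 10.6, "twist": 0}, {"dx": 0, "dy": 0, "dz": 10.6, "twist": 0}, {"dx": 0, "dy": 0, "dz": 10.6, "twist": 0}, {"dx": 0, "dy": 0, "dz": 10.6, "twist": 0}]'

```text
t: 7.6
tool_pos: [410.0, -15.4, 60.3]
orientation: [[0.296, 0.955, 0.002], [0.955, -0.296, -0.001], [0.0, 0.002, -1.0]]
ft_force: [0.3, -0.0, -0.6]
opening: 0.196
gripper_force: 77.9
```

```bash
python3 - <<'E'
from h import *
S={}
for n in ["wrist","side","top"]: S[n]=snap(n)
pickle.dump(S,open("s4.pkl","wb")); goto([409.3,-15.3,59],-17.2)
roller(S["wrist"])
im=np.zeros((420,800,3),np.uint8); im[:,:400]=S["wrist"]["color"][:,80:480]; im[:,400:]=cv2.resize(S["side"]["color"][150:360,200:400],(400,420)); cv2.imwrite("pics/c4.png",im[...,::-1])
E
```

```text
dx -0.03 dy -0.02 dz 0.11 twist -0.01 at [409.6 -15.1  60.1] yaw -17.21 t 7.75Traceback (most recent call last):
  File "<stdin>", line 5, in <module>
  File "h.py", line 34, in roller
    n,l,st,c=cv2.connectedComponentsWithStats(m); i=1+np.argmax(st[1:,4]); m=l==i
                                                      ~~~~~~~~~^^^^^^^^^^
    return _wrapfunc(a, 'argmax', axis=axis, out=out, **kwds)
    return bound(*args, **kwds)
ValueError: attempt to get argmax of an empty sequence
```

```bash
python3 - <<'E'
from h import *
S=pickle.load(open("s4.pkl","rb"))
# expected positions: dowel axis ends
u=np.array([.2956,.9553]); g=np.array([409.8,-15.2])
pts=[list(g+197*u)+[59.5],list(g+40*u)+[59.5],[485.3,230.2,59.],list(np.array([485.3,230.2])-25*u)+[59]]
for n in("side","top"): print(n,proj(S[n],pts).round(1).tolist())
im=np.zeros((560,800,3),np.uint8); im[:,:400]=cv2.resize(S["side"]["color"][190:330,250:350],(400,560)); im[:280,400:]=cv2.resize(S["top"]["color"][210:315,135:285],(400,280));im[280:,400:]=S["wrist"]["color"][:280,80:480]; cv2.imwrite("pics/c4.png",im[...,::-1])
E
```

```text
side [[319.3, 279.2], [349.5, 233.5], [305.4, 300.9], [311.5, 291.6]]
top [[183.5, 255.6], [252.0, 275.8], [157.6, 248.2], [168.4, 251.4]]
```

View pics/c4.png

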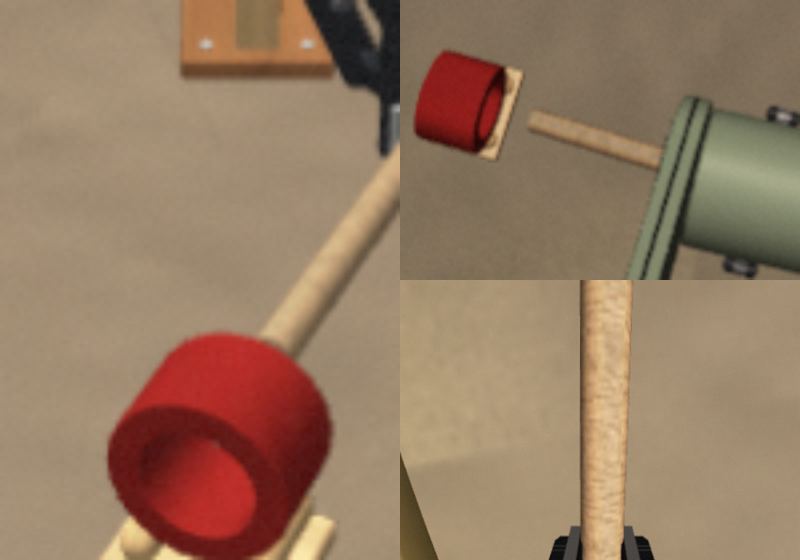

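The dowel tip is at top-view pixel (184.5,255), matching the predicted (183.5,255.6), and its slope is parallel to the roller. In the side view it points into the bore at mid-height. Threading it in.

Emit:
jog_arm --plan '[{"dx": 0.8, "dy": 0, "dz": 0.1, "twist": 0}, {"dx": 1.8, "dy": 0, "dz": 0.1, "twist": 0}, {"dx": 2.8, "dy": 0, "dz": 0.1, "twist": 0}, {"dx": 3.8, "dy": 0, "dz": 0.1, "twist": 0}, {"dx": 4.8, "dy": 0, "dz": 0.1, "twist": 0}, {"dx": 5.8, "dy": 0, "dz": 0.1, "twist": 0}, {"dx": 6.6, "dy": 0, "dz": 0.1, "twist": 0}, {"dx": 7, "dy": 0, "dz": 0.1, "twist": 0}, {"dx": 7, "dy": 0, "dz": 0.1, "twist": 0}, {"dx": 7, "dy": 0, "dz": 0.1, "twist": 0}]'

```text
t: 8.75
tool_pos: [429.5, 52.0, 58.2]
orientation: [[0.296, 0.955, -0.0], [0.955, -0.296, -0.0], [-0.0, -0.0, -1.0]]
ft_force: [-0.6, -0.4, -0.2]
opening: 0.194
gripper_force: 77.9
```

```bash
python3 - <<'E'
from h import *
S={}
for n in ["wrist","side","top"]: S[n]=snap(n)
pickle.dump(S,open("s5.pkl","wb")); goto([453.7,128,59],-17.2); roller(S["top"])
for n in("side","top"):
  d=cv2.absdiff(S[n]["color"],pickle.load(open("s4.pkl","rb"))[n]["color"]).max(2)
  print(n, d[225:265,140:165].max() if n=="top" else d[285:345,270:330].max())
im=np.zeros((560,800,3),np.uint8); im[:,:400]=cv2.resize(S["side"]["color"][210:350,250:350],(400,560)); im[:280,400:]=cv2.resize(S["top"]["color"][210:315,135:285],(400,280));im[280:,400:]=S["wrist"]["color"][:280,80:480]; cv2.imwrite("pics/c5.png",im[...,::-1])
E
```

```text
dx 8.01 dy 0.05 dz -0.08 twist -0.06 at [429.5  51.7  58.2] yaw -17.26 t 8.90
bbox [141 229  33  38 866]
axis (np.float32(-0.9793144), np.float32(0.20234448)) ang from y 78.33 pt (np.float32(486.87408), np.float32(234.42232))
rim t [-35.9061401   36.27263869] len -72.17877878456227
centre [486.6946258  234.45939699]
side 120
top 11
```

View pics/c5.png

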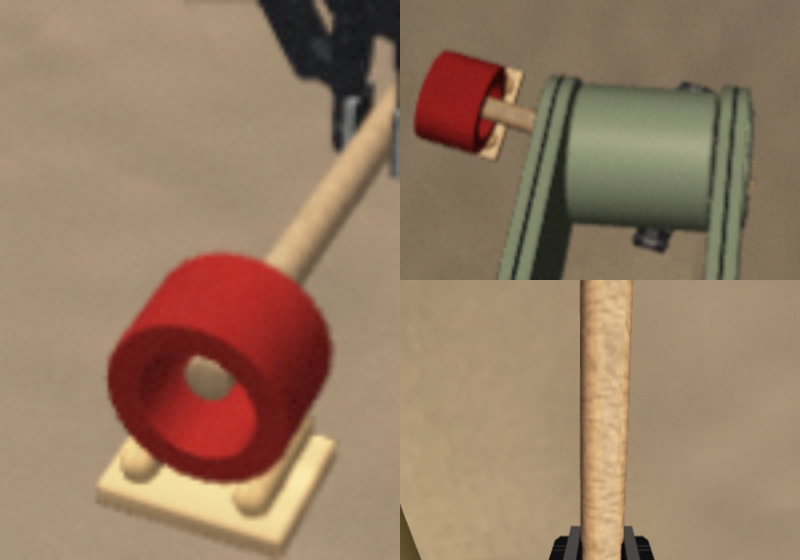

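The dowel tip shows inside the bore, near the middle at crop (212,378), and the roller hasn't moved. 8 cm more.

Emit:
jog_arm --plan '[{"dx": 0.8, "dy": 0, "dz": 0, "twist": 0}, {"dx": 1.8, "dy": 0, "dz": 0, "twist": 0}, {"dx": 2.8, "dy": 0, "dz": 0, "twist": 0}, {"dx": 3.8, "dy": 0, "dz": 0, "twist": 0}, {"dx": 4.8, "dy": 0, "dz": 0, "twist": 0}, {"dx": 5.8, "dy": 0, "dz": 0, "twist": 0}, {"dx": 6.8, "dy": 0, "dz": 0, "twist": 0}, {"dx": 7.6, "dy": 0, "dz": 0, "twist": 0}, {"dx": 8, "dy": 0, "dz": 0, "twist": 0}, {"dx": 8, "dy": 0, "dz": 0, "twist": 0}, {"dx": 8, "dy": 0, "dz": 0, "twist": 0}]'

```text
t: 10.0
tool_pos: [453.1, 128.3, 58.2]
orientation: [[0.296, 0.955, -0.0], [0.955, -0.296, -0.0], [-0.0, -0.0, -1.0]]
ft_force: [-0.4, 0.6, -0.0]
opening: 0.199
gripper_force: 77.9
```

```bash
python3 - <<'E'
from h import *
S={}
for n in ["wrist","side","top"]: S[n]=snap(n)
pickle.dump(S,open("s6.pkl","wb")); goto([453.7,128,59],-17.2)
im=np.zeros((560,800,3),np.uint8); im[:,:400]=cv2.resize(S["side"]["color"][230:370,240:340],(400,560)); im[:280,400:]=cv2.resize(S["top"]["color"][210:315,105:255],(400,280));im[280:,400:]=S["wrist"]["color"][:280,80:480]; cv2.imwrite("pics/c6.png",im[...,::-1])
E
```

```text
dx 0.01 dy 0.06 dz -0.08 twist -0.06 at [453.1 128.1  58.2] yaw -17.26 t 10.15
```

View pics/c6.png

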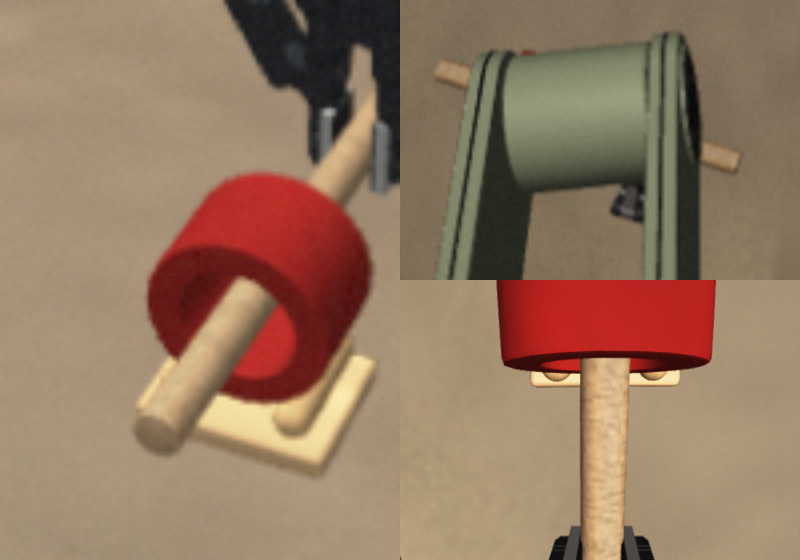

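The dowel stands out beyond the far face, and in the wrist view it is centred in the bore (roller columns 498–715, dowel centre at 605). Lifting gently.

Emit:
jog_arm --plan '[{"dx": 0, "dy": -0.05, "dz": -0.5, "twist": 0}, {"dx": 0, "dy": -0.05, "dz": -1.0, "twist": 0}, {"dx": 0, "dy": -0.05, "dz": -1.3, "twist": 0}, {"dx": 0, "dy": -0.05, "dz": -1.5, "twist": 0}, {"dx": 0, "dy": -0.05, "dz": -1.7, "twist": 0}, {"dx": 0, "dy": -0.05, "dz": -2.1, "twist": 0}, {"dx": 0, "dy": -0.05, "dz": -2.7, "twist": 0}, {"dx": 0, "dy": -0.05, "dz": -3.4, "twist": 0}, {"dx": 0, "dy": -0.05, "dz": -4.2, "twist": 0}, {"dx": 0, "dy": -0.05, "dz": -5, "twist": 0}, {"dx": 0, "dy": -0.05, "dz": -5.6, "twist": 0}, {"dx": 0, "dy": -0.05, "dz": -6, "twist": 0}]'

```text
t: 11.35
tool_pos: [453.2, 128.6, 119.2]
orientation: [[0.296, 0.955, 0.001], [0.955, -0.296, 0.0], [0.0, 0.001, -1.0]]
ft_force: [-0.1, -0.1, -1.3]
opening: 0.193
gripper_force: 77.9
```

Emit:
jog_arm --plan '[{"dx": 0, "dy": 0, "dz": -0.6, "twist": 0}, {"dx": 0, "dy": 0, "dz": -1.4, "twist": 0}, {"dx": 0, "dy": 0, "dz": -2.3, "twist": 0}, {"dx": 0, "dy": 0, "dz": -3.2, "twist": 0}, {"dx": 0, "dy": 0, "dz": -4, "twist": 0}, {"dx": 0, "dy": 0, "dz": -4.5, "twist": 0}, {"dx": 0, "dy": 0, "dz": -4.6, "twist": 0}, {"dx": 0, "dy": 0, "dz": -4.6, "twist": 0}, {"dx": 0, "dy": 0, "dz": -4.6, "twist": 0}, {"dx": 0, "dy": 0, "dz": -4.6, "twist": 0}]'

```text
t: 12.35
tool_pos: [452.4, 128.5, 163.8]
orientation: [[0.296, 0.955, -0.001], [0.955, -0.296, -0.0], [-0.0, -0.001, -1.0]]
ft_force: [-0.4, 1.4, -1.6]
opening: 0.195
gripper_force: 77.9
```

```bash
python3 - <<'E'
from h import *
S={}
for n in ["wrist","side","top"]: S[n]=snap(n)
pickle.dump(S,open("s7.pkl","wb")); goto([525.4,-357.9,165],6.57)
im=np.zeros((560,800,3),np.uint8); im[:,:400]=cv2.resize(S["side"]["color"][170:345,230:355],(400,560)); im[:280,400:]=cv2.resize(S["top"]["color"][210:315,105:255],(400,280));im[280:,400:]=S["wrist"]["color"][:280,80:480]; cv2.imwrite("pics/c7.png",im[...,::-1])
E
```

```text
dx -44.31 dy 21.36 dz -0.11 twist -23.80 at [452.6 128.5 163.9] yaw -17.23 t 12.50
```

View pics/c7.png

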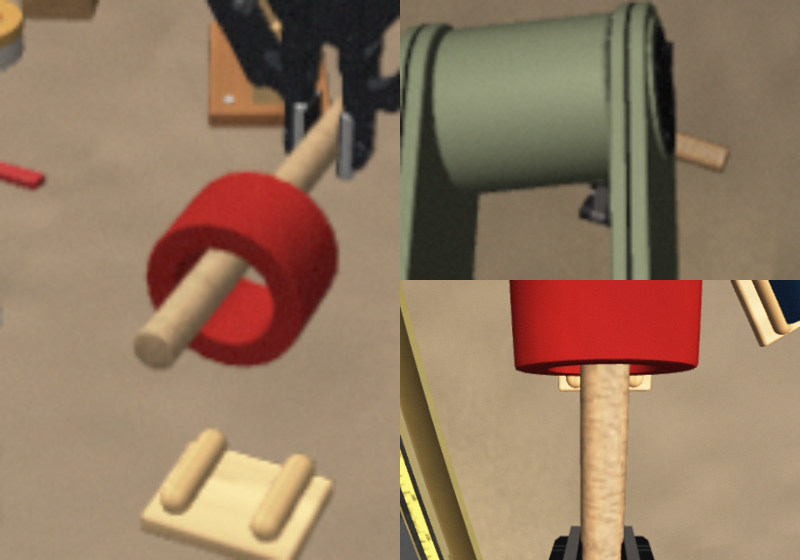

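The roller hangs on the dowel, clear of its stand, which is now empty. Carrying it gently to above the rack.

Emit:
jog_arm --plan '[{"dx": -0.4, "dy": 0.2, "dz": -0.3, "twist": -0.2}, {"dx": -1.3, "dy": 0.6, "dz": -0.8, "twist": -0.7}, {"dx": -2.7, "dy": 1.3, "dz": -1.3, "twist": -1.4}, {"dx": -4.4, "dy": 2.1, "dz": -1.8, "twist": -2.4}, {"dx": -6.2, "dy": 3, "dz": -2.2, "twist": -3.3}, {"dx": -8.1, "dy": 3.9, "dz": -2.5, "twist": -4.3}, {"dx": -10, "dy": 4.8, "dz": -2.5, "twist": -5.4}, {"dx": -11.9, "dy": 5.7, "dz": -2.5, "twist": -6.4}, {"dx": -13.8, "dy": 6.7, "dz": -2.5, "twist": -7.4}, {"dx": -15.7, "dy": 7.6, "dz": -2.5, "twist": -8.4}, {"dx": -17.6, "dy": 8.5, "dz": -2.5, "twist": -9.5}, {"dx": -19.5, "dy": 9.4, "dz": -2.5, "twist": -10.5}]'

```text
t: 13.7
tool_pos: [484.9, -86.8, 189.5]
orientation: [[0.116, 0.993, 0.0], [0.993, -0.116, -0.0], [-0.0, 0.0, -1.0]]
ft_force: [0.3, 0.9, -0.2]
opening: 0.193
gripper_force: 78.2
```

```bash
python3 - <<'E'
from h import *
goto([525.4,-357.9,190],6.57)
s=pickle.load(open("s7.pkl","rb"))["wrist"]
print(onz(s,[(286,81),(190,86),(380,86)],164+23.5), "tcp 452.6 128.5")
P=onz(s,[(286,81)],187.5)[0][:2]-[452.6,128.5]; print("front face dist",P@[.2956,.9553])
E
```

```text
dx -26.46 dy 7.18 dz -0.04 twist -13.26 at [484.9 -86.8 189.5] yaw -6.69 t 13.70
[[477.07346681 205.97502359 187.5       ]
 [448.61060163 213.55833246 187.5       ]
 [504.27240262 196.27890321 187.5       ]] tcp 452.6 128.5
front face dist 81.24624682897498
```

Emit:
jog_arm --plan '[{"dx": -1.9, "dy": 0.5, "dz": 0, "twist": -1}, {"dx": -4.2, "dy": 1.1, "dz": 0, "twist": -2.1}, {"dx": -6.8, "dy": 1.8, "dz": 0, "twist": -3.4}, {"dx": -9.5, "dy": 2.6, "dz": 0, "twist": -4.8}, {"dx": -12.2, "dy": 3.3, "dz": 0, "twist": -6.1}, {"dx": -14.9, "dy": 4, "dz": 0, "twist": -7.5}, {"dx": -17.6, "dy": 4.8, "dz": 0, "twist": -8.8}, {"dx": -20.2, "dy": 5.5, "dz": 0, "twist": -10.1}, {"dx": -22.6, "dy": 6.1, "dz": 0, "twist": -11.3}, {"dx": -24.6, "dy": 6.7, "dz": 0, "twist": -12.3}, {"dx": -25.9, "dy": 7, "dz": 0, "twist": -13}, {"dx": -26.5, "dy": 7.2, "dz": 0, "twist": -13.3}]'

```text
t: 14.9
tool_pos: [525.1, -358.5, 189.2]
orientation: [[-0.114, 0.994, -0.0], [0.994, 0.114, -0.0], [-0.0, -0.0, -1.0]]
ft_force: [-0.2, 0.1, -1.5]
opening: 0.195
gripper_force: 78.2
```

Emit:
jog_arm --plan '[{"dx": 0, "dy": 0, "dz": 0, "twist": 0}, {"dx": 0, "dy": 0, "dz": 0, "twist": 0}, {"dx": 0, "dy": 0, "dz": 0, "twist": 0}, {"dx": 0, "dy": 0, "dz": 0, "twist": 0}]'

```text
t: 15.3
tool_pos: [525.4, -356.2, 189.4]
orientation: [[-0.115, 0.993, -0.0], [0.993, 0.115, 0.0], [0.0, -0.0, -1.0]]
ft_force: [0.2, -0.1, -1.6]
opening: 0.192
gripper_force: 78.2
```

```bash
python3 - <<'E'
from h import *
goto([525.4,-357.9,120],6.57)
s=snap("wrist"); pickle.dump(s,open("w8.pkl","wb"))
im=s["color"]
hsv=cv2.cvtColor(im,cv2.COLOR_RGB2HSV); m=((hsv[...,0]<6)|(hsv[...,0]>172))&(hsv[...,1]>150)
c=np.flatnonzero(m[:,265:300].any(1)); print("red rows",c[c<200][[0,-1]])
s7=pickle.load(open("s7.pkl","rb"))["wrist"]["color"];h7=cv2.cvtColor(s7,cv2.COLOR_RGB2HSV); m=((h7[...,0]<6)|(h7[...,0]>172))&(h7[...,1]>150)
c=np.flatnonzero(m[:,265:300].any(1)); print("before",c[c<200][[0,-1]])
E
```

```text
dx -0.17 dy -0.02 dz 6.94 twist 0.06 at [ 525.4 -356.2  189.4] yaw 6.63 t 15.30
red rows [ 0 84]
before [ 0 83]
```

The roller hasn't slid (rim row 84, was 83). Lowering to the pick-up pose.

Emit:
jog_arm --plan '[{"dx": -0.1, "dy": 0, "dz": 0.6, "twist": 0}, {"dx": -0.1, "dy": 0, "dz": 1.6, "twist": 0}, {"dx": -0.1, "dy": 0, "dz": 2.8, "twist": 0}, {"dx": -0.1, "dy": 0, "dz": 4, "twist": 0}, {"dx": -0.1, "dy": 0, "dz": 5.2, "twist": 0}, {"dx": -0.1, "dy": 0, "dz": 6.4, "twist": 0}, {"dx": -0.1, "dy": 0, "dz": 7.4, "twist": 0}, {"dx": -0.1, "dy": 0, "dz": 8.2, "twist": 0}, {"dx": -0.1, "dy": 0, "dz": 8.8, "twist": 0}, {"dx": -0.1, "dy": 0, "dz": 9, "twist": 0}, {"dx": -0.1, "dy": 0, "dz": 9, "twist": 0}, {"dx": -0.1, "dy": 0, "dz": 9, "twist": 0}]'

```text
t: 16.55
tool_pos: [525.8, -358.4, 99.9]
orientation: [[-0.114, 0.993, 0.001], [0.993, 0.114, -0.001], [-0.001, 0.001, -1.0]]
ft_force: [0.6, -0.2, 0.3]
opening: 0.194
gripper_force: 78.2
```

```bash
python3 - <<'E'
from h import *
S={}
for n in ["wrist","side","top"]: S[n]=snap(n)
pickle.dump(S,open("s9.pkl","wb")); goto([525.4,-357.9,85.5],6.57)
im=np.zeros((560,800,3),np.uint8); im[:,:400]=cv2.resize(S["side"]["color"][100:240,270:370],(400,560)); im[:280,400:]=cv2.resize(S["top"]["color"][190:295,320:470],(400,280));im[280:,400:]=S["wrist"]["color"][:280,80:480]; cv2.imwrite("pics/c9.png",im[...,::-1])
E
```

```text
dx 0.06 dy -0.03 dz 1.45 twist 0.01 at [ 525.8 -358.4  100. ] yaw 6.58 t 16.70
```

View pics/c9.png

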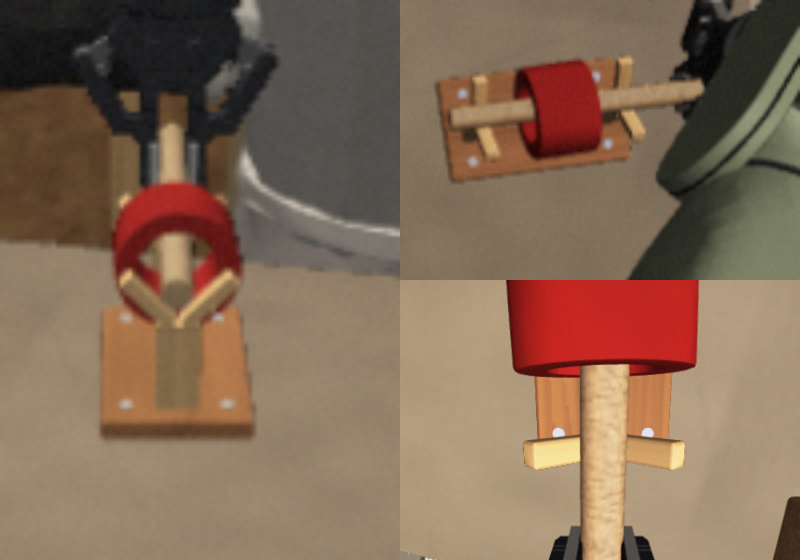

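The roller hangs between the forks and the dowel is over both V's (side crop: dowel end at (178,290), V bottom at (180,320)). Seating it.

Emit:
jog_arm --plan '[{"dx": 0, "dy": 0, "dz": 0.4, "twist": 0}, {"dx": 0, "dy": 0, "dz": 0.8, "twist": 0}, {"dx": 0, "dy": 0, "dz": 1.1, "twist": 0}, {"dx": 0, "dy": 0, "dz": 1.3, "twist": 0}, {"dx": 0, "dy": 0, "dz": 1.4, "twist": 0}, {"dx": 0, "dy": 0, "dz": 1.45, "twist": 0}, {"dx": 0, "dy": 0, "dz": 1.45, "twist": 0}, {"dx": 0, "dy": 0, "dz": 1.45, "twist": 0}, {"dx": 0, "dy": 0, "dz": 1.45, "twist": 0}]'

```text
t: 17.6
tool_pos: [526.0, -358.1, 85.3]
orientation: [[-0.114, 0.993, 0.001], [0.993, 0.114, -0.0], [-0.0, 0.001, -1.0]]
ft_force: [2.6, 1.1, 2.9]
opening: 0.199
gripper_force: 78.6
```

Emit:
jog_arm --plan '[{"dx": 0, "dy": 0, "dz": 0, "twist": 0}, {"dx": 0, "dy": 0, "dz": 0, "twist": 0}, {"dx": 0, "dy": 0, "dz": 0, "twist": 0}]' --squeeze 20

```text
t: 17.9
tool_pos: [525.9, -358.2, 85.1]
orientation: [[-0.114, 0.993, 0.001], [0.993, 0.114, -0.0], [-0.0, 0.001, -1.0]]
ft_force: [3.2, 0.9, 3.2]
opening: 0.196
gripper_force: 78.8
```

Emit:
jog_arm --plan '[{"dx": 0, "dy": 0, "dz": 0, "twist": 0}, {"dx": 0, "dy": 0, "dz": 0, "twist": 0}, {"dx": 0, "dy": 0, "dz": 0, "twist": 0}, {"dx": 0, "dy": 0, "dz": 0, "twist": 0}, {"dx": 0, "dy": 0, "dz": 0, "twist": 0}, {"dx": 0, "dy": 0, "dz": 0, "twist": 0}]' --claw 6

```text
t: 18.5
tool_pos: [525.2, -358.2, 84.7]
orientation: [[-0.114, 0.993, -0.0], [0.993, 0.114, 0.0], [0.0, -0.0, -1.0]]
ft_force: [0.2, 0.0, -0.9]
opening: 0.701
gripper_force: 0.0
```

Emit:
jog_arm --plan '[{"dx": 0, "dy": 0, "dz": -0.5, "twist": 0}, {"dx": 0, "dy": 0, "dz": -1.5, "twist": 0}, {"dx": 0, "dy": 0, "dz": -3, "twist": 0}, {"dx": 0, "dy": 0, "dz": -5, "twist": 0}, {"dx": 0, "dy": 0, "dz": -8, "twist": 0}, {"dx": 0, "dy": 0, "dz": -11, "twist": 0}, {"dx": 0, "dy": 0, "dz": -14, "twist": 0}, {"dx": 0, "dy": 0, "dz": -16, "twist": 0}, {"dx": 0, "dy": 0, "dz": -16.5, "twist": 0}, {"dx": 0, "dy": 0, "dz": -16.5, "twist": 0}, {"dx": 0, "dy": 0, "dz": -16.5, "twist": 0}]'

```text
t: 19.6
tool_pos: [524.9, -357.6, 248.8]
orientation: [[-0.115, 0.993, -0.001], [0.993, 0.115, 0.001], [0.001, -0.001, -1.0]]
ft_force: [-0.6, -0.5, -1.3]
opening: 0.706
gripper_force: 0.0
```

```bash
python3 - <<'E'
from h import *
S={}
for n in ["wrist","side","top"]: S[n]=snap(n)
o=sensors.get_obs(); print(o["t"],o["opening"],o["gripper_force"],np.round(o["tool_pos"],1))
im=np.zeros((560,800,3),np.uint8); im[:,:400]=cv2.resize(S["side"]["color"][100:240,270:370],(400,560)); im[:280,400:]=cv2.resize(S["top"]["color"][150:290,100:300],(400,280));im[280:,400:]=S["wrist"]["color"][:280,80:480]; cv2.imwrite("pics/c10.png",im[...,::-1])
E
```

```text
19.75 0.6988389557244705 0.0 [ 524.7 -357.5  247.8]
```

View pics/c10.png

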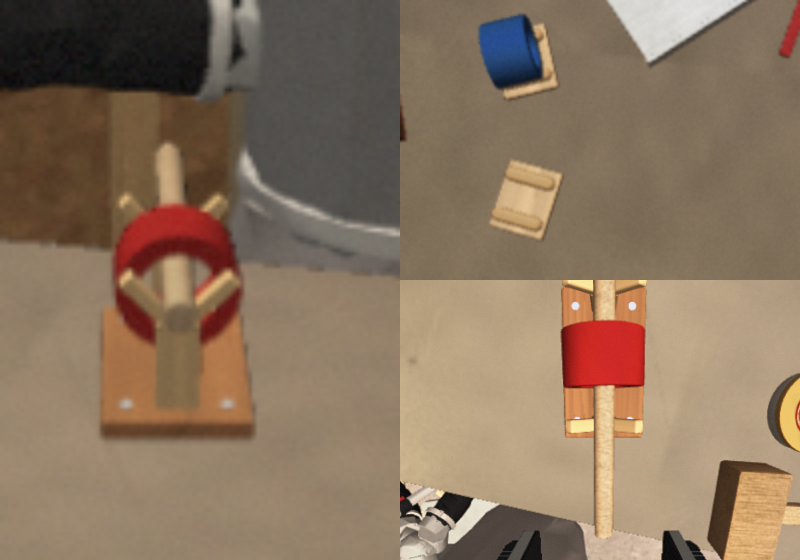

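The dowel is seated in both forks, with the roller hanging mid-way between them. The blue roller is undisturbed, the red roller's stand is empty, and the gripper is clear, so I'm handing in.

```bash
python3 -c "
from h import *
print(arm.job_done())"
```

```text
the job is handed in; nothing more can be done
None
```

The job is handed in: the red roller hangs on the dowel between the rack's two forks, the gripper has let go and is clear, and the blue roller is still on its stand (about 20 s of the 58 s used; the hand-in returned no verdict).

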